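# Stow the tall flask in the coffee tray and push the tray home

## Robot

A 6-joint arm with a two-finger parallel gripper is mounted at the origin on the work surface. World frame = base frame: x ahead of the robot, y to its left, z up, the work surface at z = 0. Lengths are in m, angles in rad, forces in N, time in s.
With the tool pointing down it reaches from about 0.275 to 0.75 m from the base axis. Payload 10.2 kg.
Tool frame: the origin (TCP) lies at the very end of the fingers, on their centre line; the grasp point (between the pads) lies 19 mm behind it; z points along the fingers, x is the direction in which the jaws open and shut, and the axes are right-handed (so a half turn about z gives the same grasp; the last joint's range is limited). The gripper opens to 85 mm and grips with 20 to 120 N. Pads are 22 mm wide; open, the fingers measure 114 mm over their backs; the gripper's body (76 mm by 85 mm) begins 54 mm behind the grasp point. The pads swing forward as they close: fully open they stand 13 mm farther back than shut.
Start: joints at [-1.415, 0.313, 1.498, -0, 1.331, -0.223], TCP at [0.194, -0.488, 0.231] pointing down, gripper open.
Joint ranges: [-2.94, 2.94], [-0.97, 2.17], [0.19, 2.56], [-1.23, 4.37], [0.02, 3.11], [-2.88, 2.88]. Speed limits (rad/s): [2.39, 2.39, 3.01, 3.14, 3.14, 3.14].

## Interface

Orientations are given as a unit quaternion [x, y, z, w].
In Python, from plant import arm, jaws, optics, job_done gives the robot as it stands. The module is installed in compiled form; this text tells all that it offers. Calls block until the motion is done:
- arm.move_to(position, orientation): joint-space move of the TCP to a pose.
- arm.move_linear(position, speed=0.15, frame=None): straight line of the TCP; frame=None keeps the orientation; speed is the mean speed in m/s.
- arm.movej(angles): joint-space move.
- jaws.ungrasp() and jaws.grasp(f_grip=None): open the fingers fully, or close them until they stop; f_grip is the grip in N (None keeps the last).
- arm.wait(seconds).
- arm.solve_ik(position, orientation): joint angles nearest the present ones, or None.
- optics.grab_frame(name): name is "side" or "top" or "wrist"; returns a dict with "frame" (420x560x3 uint8, red, green, blue), "depth" (420x560 float32, m along the optical axis (not along the pixel's ray), 0 where there is no reading), "fovy" (degrees; the focal length in pixels is half the picture's height over the tangent of half this angle, whatever the lens; pixels are square), "cx", "cy" (the principal point, pixels), "xyz" and "orientation" of the camera in the world. Camera axes: x right, y down, z forward; pixel columns grow to the right and rows downward; lengths in m; the calibration is good to about 2 mm. The wrist camera is an equidistant fisheye: a pixel r from the principal point sees the ray r / f radians off the axis. A picture is of the moment at which its call begins.
A pose or a line that the arm cannot do raises arm.PlanningError and nothing moves.
- job_done(): hands the job in, once; it reports no verdict.
Readings, each from a call of its own:
- arm.current_t(): time.
- arm.current_q(): joint angles.
- arm.current_dq(): joint speeds.
- arm.current_effort(): joint torques, N m.
- arm.current_eef_pos(): TCP position.
- arm.current_ee_rot(): TCP orientation.
- arm.current_contact_force(): force on the tool from outside, world axes, zero at the start.
- arm.current_torque(): the same for the moment, N m.
- arm.current_width(): finger opening in m.
Only numpy, scipy, OpenCV 4.12 (cv2) and the standard library are available. Lean on these libraries where they do the work, as an engineer would, in place of code of your own. Each camera call takes 0.05 s, during which the arm holds its last target.

## Task

The coffee tray has been pulled out and the tall red flask stands loose at the front of it. With the fingertips, push the flask low down on its body so that it slides upright across the tray into the one empty bay at the back, right up to the back wall, then push the tray gently by its front until it is fully home in its runners. Do not lift or tip anything, and leave the other things on the tray and the shelf where they stand.

Things in the scene. Friction and masses are not known exactly. Their poses are not given: they have to be found in the camera images.
- flask: Tall slim red vacuum flask with a steel cup on top: a round cylinder 54 mm in diameter, 236 mm high, about 0.6 kg, loose on the tray floor. Origin at the centre of its underside, z up its axis. Push on its plain lower body (0 to 110 mm up); pushed more than about 35 mm above the tray floor it may tip.
- flask_top: Upper part of the same flask, from 110 mm up to 236 mm (red body, shoulder, steel cup), rigidly one with it. Same origin as the flask (centre of the flask's underside). Not to be pushed or held by the fingers.
- tray (a joint): How far the slate grey plastic tray is pushed into its mint runner frame, in m: 0 is pulled out (as it starts), 0.12 is fully home at its stop (front flush with the ends of the mint side rails). Slides stiffly (7 N), stays where left. Tray 270 mm deep, 310 wide, 27 high; floor 5 mm thick, its top 13 mm above the shelf; walls and ribs rise 22 mm above the floor, the front wall 14 mm.
- tray_front (a point): Middle of the outer face of the tray's front wall, 18 mm above the shelf; moves with the tray. x points into the tray, the way it slides home; y to the tray's left, z up. The front wall is flat, 6 mm thick, 310 mm wide, from 8 to 27 mm above the shelf.
- bay0 (a point): Right-hand bay at the tray's back (axes as tray_front, moves with the tray): floor point under the flask's centre when it touches the back wall (27 mm behind this point) midway between the sides. 78 mm wide, open in front, between the tray's right wall and a rib 4 mm thick, 47 mm long from the back wall. Lies 239 mm behind the tray front's outer face, 112 mm right of the tray's middle.
- bay1 (a point): Same for the middle bay, between the two ribs; 30 mm right of the tray's middle.
- bay2 (a point): Same for the left-hand bay, between a rib and the long divider of the spoon rest's lane; 52 mm left of the tray's middle.
- lane (a point): Middle of the spoon rest's place, on the floor of the 56 mm wide lane along the tray's left wall (moves with the tray, axes as tray_front). A 4 mm thick divider, full length of the tray, parts the lane from the rest.
- tin: Closed aluminium tin, 72 mm in diameter (lid 74 mm), 101 mm high, loose, standing in one of the bays. Origin at the centre of its underside.
- mug: Black ceramic mug, 76 mm in diameter, 88 mm high, handle towards the back, loose, standing in one of the bays. Origin at the centre of its underside.
- cone: Stainless mesh filter cone resting on the mug's rim by a flange 94 mm across, rising to a 101 mm wide mouth 51 mm above the rim, loose. Origin at the centre of the flange's underside.
- spoon_rest: Clear acrylic spoon rest, 105 x 46 x 14 mm, loose, lying in the lane. Origin at the centre of its underside.
- kettle: Steel gooseneck kettle, 148 mm in diameter, 155 mm high, spout and handle reaching 145 and 125 mm from the axis, loose on its black base at the left of the shelf. Origin at the centre of its underside.
- sugar_jar: White sugar jar with wooden lid, 88 mm in diameter, 126 mm high, loose, on the shelf right of the tray. Origin at the centre of its underside.
- milk_jug: Steel milk jug, 84 mm in diameter with a handle, 95 mm high, loose, on the shelf at the far right. Origin at the centre of its underside.
- syrup: Amber bottle with a paper label, 68 mm in diameter, 200 mm high, loose, on the shelf at the far left. Origin at the centre of its underside.
Not all that is in view belongs to the job. Leave any orange look-alike of the spoon_rest alone. What is shaped like the flask but purple is not meant.

How it is judged:
On the way, in this order (a step that is already met when the one before it is completed fails the run):
1. the flask stands upright in the empty bay, right back ((horizontal distance between flask and bay0 below 0.02 m or horizontal distance between flask and bay1 below 0.02 m or horizontal distance between flask and bay2 below 0.02 m) and angle between flask's own z axis and vertical below 0.06 rad), for 0.2 s.
2. the tray is pushed fully home (value of joint tray above 0.114 m), for 0.2 s.
At the end, for the whole second after the job is handed in: Tray home to within 6 mm; flask upright, still, in a bay, its centre within 20 mm of the point where it touches the back wall midway between the bay's sides; tin and mug upright in their bays (within 30 mm of the bay points), cone on the mug, spoon rest in its lane (within 90 mm) (value of joint tray above 0.114 m and (horizontal distance between flask and bay0 below 0.02 m or horizontal distance between flask and bay1 below 0.02 m or horizontal distance between flask and bay2 below 0.02 m) and (horizontal distance between tin and bay0 below 0.03 m or horizontal distance between tin and bay1 below 0.03 m or horizontal distance between tin and bay2 below 0.03 m) and (horizontal distance between mug and bay0 below 0.03 m or horizontal distance between mug and bay1 below 0.03 m or horizontal distance between mug and bay2 below 0.03 m) and distance between cone and mug below 0.1 m and height (world z) of cone above 0.095 m and horizontal distance between spoon_rest and lane below 0.09 m and angle between each of flask, tin, mug's own z axis and vertical below 0.05 rad and angle between cone's own z axis and vertical below 0.06 rad and linear speed of flask below 0.02 m/s).
It fails at once if the flask is tipped (more than about 11 degrees) or lifted off the tray (angle between flask's own z axis and vertical above 0.2 rad or height (world z) of flask above 0.024 m).
It fails at once if the fingers push or hold the flask by its upper part instead of low down (contact force between the fingers and flask_top above 1.5 N).
It fails at once if the tray is slammed instead of pushed gently (velocity of joint tray above 0.35 m/s).
It fails at once if the tin, the mug, the cone or the spoon rest is lifted or tipped (height (world z) of any of tin, mug, spoon_rest above 0.025 m or angle between any of tin, mug's own z axis and vertical above 0.2 rad or height (world z) of cone above 0.116 m or angle between cone's own z axis and vertical above 0.25 rad).
It fails at once if the kettle, sugar jar, milk jug or syrup bottle is disturbed (distance of any of kettle, sugar_jar, milk_jug, syrup from where it was at the start of the episode above 0.02 m).
It also fails if it takes over 59 s, if anything falls off the work surface, if the arm or the gripper's body presses on something with over 40 N, if the wrist force passes 120 N, or if a joint passes its speed limit or range.

## Working session

There is one attempt and no reset: what is moved stays moved. The work goes in short steps, each a Python script; the robot and the scene stay as the last script left them, time stands still between calls to the robot, and variables do not carry over. Pictures are saved under pics/ and viewed, and the job is handed in when it is done.

```bash
mkdir -p pics; cat > h.py <<'E'
import numpy as np, cv2
from scipy.spatial.transform import Rotation as R
from plant import arm, jaws, optics, job_done
def grab(n,fn=None):
    d=optics.grab_frame(n)
    if fn: cv2.imwrite('pics/'+fn,d['frame'][:,:,::-1])
    np.savez('last_'+n+'.npz',**d)
    return d
def load(n): return np.load('last_'+n+'.npz')
def pts(d,u,v,z=None):
    f=210/np.tan(np.radians(float(d['fovy']))/2)
    if z is None: z=d['depth'][v,u]
    u=np.asarray(u,float);v=np.asarray(v,float)
    p=np.stack([(u-d['cx'])/f*z,(v-d['cy'])/f*z,z*np.ones_like(u)],-1)
    return p@R.from_quat(d['orientation']).as_matrix().T+d['xyz']
def ray_z(d,u,v,h):
    o=d['xyz'];p=pts(d,u,v,1.0)-o
    return o+p*((h-o[2])/p[...,2])[...,None]
E
python3 - <<'E'
from h import *
for n in ['side','top','wrist']:
    d=grab(n,n+'0.png'); print(n,d['fovy'],d['xyz'],d['orientation'],d['cx'],d['cy'])
print(arm.current_t(),arm.current_ee_rot(),arm.current_width())
E
```

```text
side 55.593768239076454 [0.09226175 0.96334965 0.75678034] [-0.18886451  0.85091241 -0.4751416   0.12049369] 279.50924379373066 209.82542676448796
top 57.42205440808699 [0.37441766 0.01521241 1.13387938] [ 0.71301851 -0.69560228  0.06107229 -0.06334235] 274.62970709690495 212.00620557079364
wrist 65.70646984690485 [ 0.26164164 -0.46181835  0.37426418] [ 0.81904012 -0.55562405 -0.08103184  0.1178518 ] 284.6636835219689 209.17883858338394
0.15 [ 8.27595006e-01 -5.61325465e-01 -3.24618407e-04 -3.51323376e-04] 0.08519464582472655
```

View pics/top0.png

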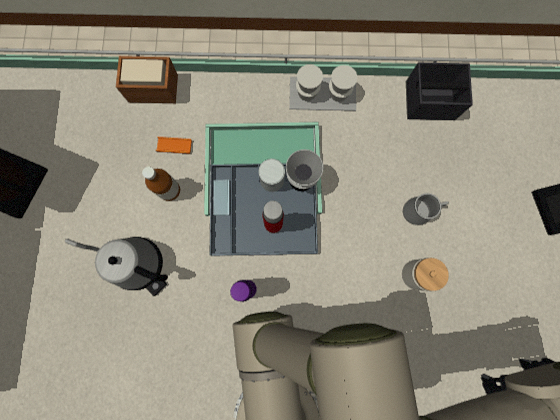

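View pics/side0.png

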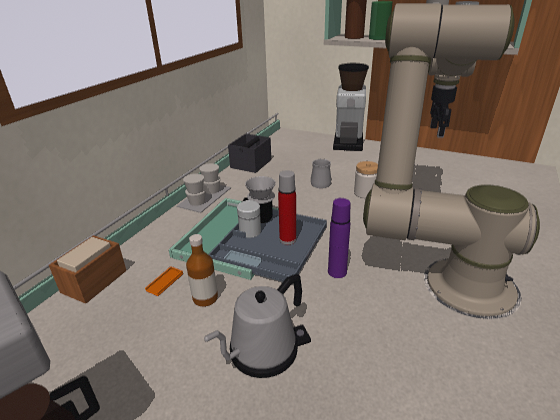

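View pics/wrist0.png

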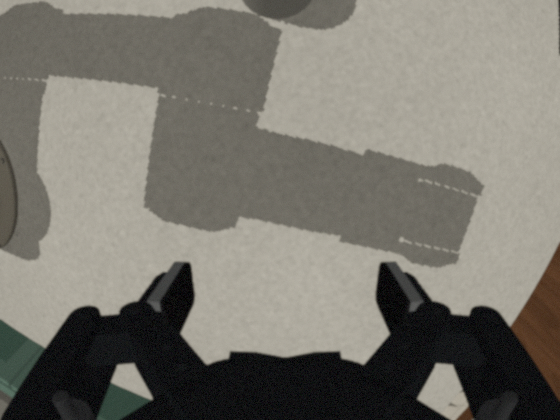

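The top view shows the tray's front edge near v≈253, the flask at about (273,218), the tin at (271,174) and the cone and mug at (304,168). The purple decoy is at (243,290). I'll enlarge the tray area.

```bash
python3 - <<'E'
from h import *
d=load('top')
c=d['frame'][115:305,195:335]
cv2.imwrite('pics/topc.png',cv2.resize(c,None,fx=4,fy=4,interpolation=cv2.INTER_CUBIC)[:600+160,:,::-1][:600])
c=d['frame'][210:310,200:340]
cv2.imwrite('pics/topd.png',cv2.resize(c,None,fx=5,fy=5,interpolation=cv2.INTER_CUBIC)[:,:,::-1])
d=load('side')
c=d['frame'][160:290,170:340]
cv2.imwrite('pics/sidec.png',cv2.resize(c,None,fx=4.5,fy=4.5,interpolation=cv2.INTER_CUBIC)[:,:,::-1])
E
```

```text
(no output)
```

View pics/topc.png

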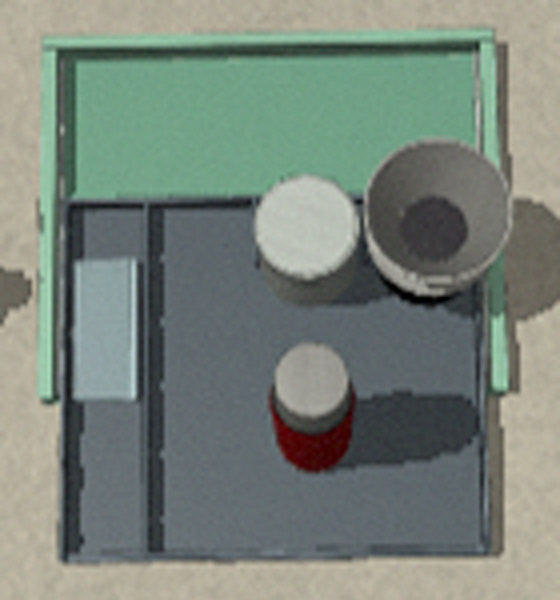

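View pics/sidec.png

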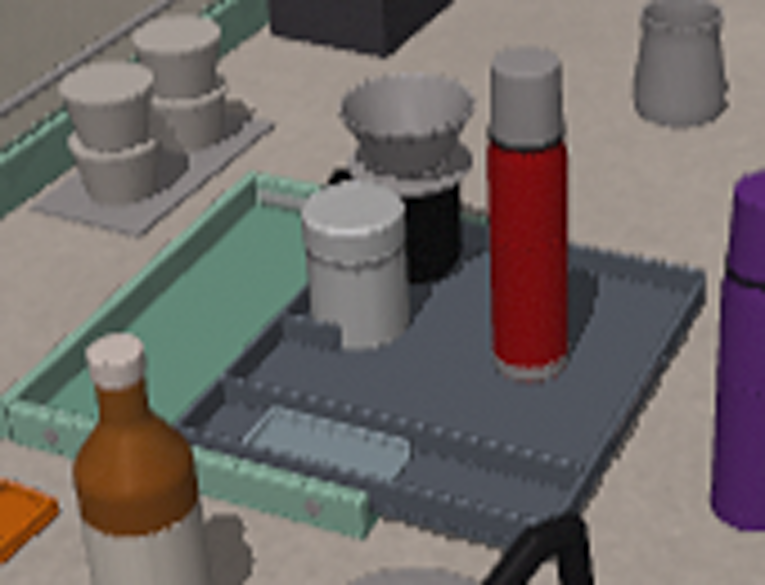

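View pics/topd.png

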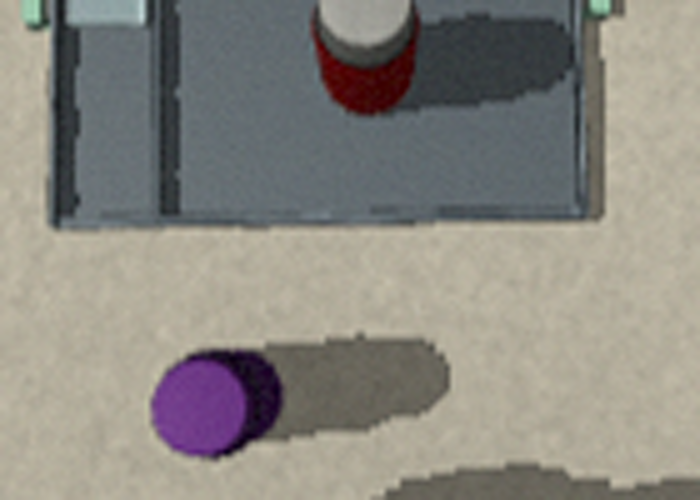

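The left bay (bay2) is empty. Next I'll measure the tray frame, the flask and the neighbours.

```bash
python3 - <<'E'
from h import *
d=load('top')
def px(x,y,s=4,ox=195,oy=115): return ox+(x+.5)/s-.5, oy+(y+.5)/s-.5
for nm,x,y,h in [('FL',63,560,.027),('FR',490,552,.027),('BLout',68,202,.035),('railR end',501,392,.04),('railL end',46,400,.04),('divider F',148,553,.035),('divider B',148,205,.035)]:
    u,v=px(x,y); print(nm,ray_z(d,u,v,h).round(4))
V,U=np.mgrid[120:320,60:460]; V=V.ravel();U=U.ravel()
P=pts(d,U,V); 
from numpy import linalg as L
def fit(m,n):
    a=P[m]; (c,r)=cv2.minEnclosingCircle(a[:,:2].astype(np.float32)); print(n,m.sum(),a.mean(0).round(4),np.round(c,4),round(r,4),'z',np.percentile(a[:,2],[5,50,95]).round(4))
box=lambda u0,u1,v0,v1:(U>=u0)&(U<=u1)&(V>=v0)&(V<=v1)
fit(box(255,290,195,240)&(P[:,2]>.235),'flask top')
fit(box(225,270,270,310)&(P[:,2]>.2),'purple top')
fit(box(250,288,150,195)&(P[:,2]>.1)&(P[:,2]<.13),'tin')
fit(box(284,325,145,195)&(P[:,2]>.14),'cone mouth')
fit(box(130,185,160,205)&(P[:,2]>.18),'syrup')
fit(box(95,165,230,300)&(P[:,2]>.05),'kettle')
fit(box(395,460,250,300)&(P[:,2]>.1),'sugar')
# floor
m=box(240,310,205,250)&(P[:,2]<.02); print('floor z',np.median(P[m,2]))
# side view flask body
d=load('side'); V,U=np.mgrid[170:250,270:305];V=V.ravel();U=U.ravel();P=pts(d,U,V);C=d['frame'][V,U].astype(int)
m=(C[:,0]>C[:,1]*2.5)&(C[:,0]>50)&(P[:,2]>.02)&(P[:,2]<.2)
from scipy.optimize import least_squares
a=P[m]; r=least_squares(lambda c:np.hypot(a[:,0]-c[0],a[:,1]-c[1])-.027,[a[:,0].mean(),a[:,1].mean()-.02],loss='soft_l1',f_scale=.002)
print('flask side',r.x,m.sum(),a[:,2].min())
E
```

```text
FL [0.4424 0.2029 0.027 ]
FR [ 0.4557 -0.104   0.027 ]
BLout [0.7071 0.2122 0.035 ]
railR end [ 0.5705 -0.1099  0.04  ]
railL end [0.5565 0.2192 0.04  ]
divider F [0.4484 0.1411 0.035 ]
divider B [0.7062 0.1526 0.035 ]
flask top 296 [0.5357 0.0256 0.2477] [0.5366 0.0253] 0.023 z [0.2445 0.2479 0.2512]
purple top 333 [0.3475 0.0939 0.2445] [0.3576 0.0666] 0.0542 z [0.221  0.2351 0.2384]
tin 565 [0.6681 0.0322 0.1124] [0.6656 0.0266] 0.0439 z [0.1072 0.1127 0.1163]
cone mouth 336 [ 0.6743 -0.055   0.165 ] [ 0.5476 -0.0261] 0.1781 z [0.1408 0.148  0.1535]
syrup 147 [0.6192 0.3237 0.2483] [0.5101 0.1843] 0.2169 z [0.1874 0.1985 0.8545]
kettle 2542 [0.4089 0.3985 0.1398] [0.4137 0.2661] 0.2541 z [0.0637 0.1466 0.1586]
sugar 909 [ 0.3994 -0.3841  0.1364] [ 0.3855 -0.2104] 0.226 z [0.113  0.1176 0.1231]
floor z 0.012397174471620032
flask side [0.53959321 0.02517595] 796 0.02551524968416652
```

```bash
python3 - <<'E'
from h import *
from scipy.optimize import least_squares
d=load('top'); print('purple',ray_z(d,200+200.5/5-.5,210+407.5/5-.5,.236))
print('q',arm.current_q(),arm.current_eef_pos())
rng=np.random.default_rng(0);Q=[];T=[]
q0=R.from_quat(arm.current_ee_rot())
for i in range(400):
    p=rng.uniform([.3,-.3,.05],[.65,.3,.4]); r=R.from_euler('ZY',[rng.uniform(-1,1),rng.uniform(1.6,3.1)])*R.from_euler('z',rng.uniform(-1,1))
    q=arm.solve_ik(p.tolist(),r.as_quat().tolist())
    if q is not None: Q.append(q);T.append((p,r.as_quat()))
print(len(Q))
Q=np.array(Q);Pp=np.array([t[0] for t in T]);Rr=R.from_quat(np.array([t[1] for t in T]))
np.savez('fk.npz',Q=Q,P=Pp,R=Rr.as_quat())
# product of exp model: Rz(q1) [a1,o,d1] Ry(q2) ...
def fk(x,Q,full=False):
    a1,o,d1,L2,e,L3,d6,s1=x[:8]
    z=lambda a:R.from_euler('z',a); y=lambda a:R.from_euler('y',a)
    v=lambda *a:np.array(a)
    R1=z(Q[:,0]);p=[R1.apply(v(a1,o,d1))]
    R2=R1*y(Q[:,1]);p.append(p[-1]+R2.apply(v(0,0,L2)))
    R3=R2*y(Q[:,2]);p.append(p[-1]+R3.apply(v(e,s1,L3)))
    R5=R3*z(x[8]*Q[:,3])*y(Q[:,4]);p.append(p[-1]+R5.apply(v(0,0,d6)))
    return p if full else p[-1]
best=None
for s in (1,-1):
    r=least_squares(lambda x:(fk(np.r_[x,s],Q)-Pp).ravel(),[0,0,.3,.4,0,.4,.2,0])
    print(s,r.cost,r.x.round(4))
    if best is None or r.cost<best[0]: best=(r.cost,np.r_[r.x,s])
np.save('kin.npy',best[1])
E
```

```text
purple [0.34816569 0.09589654 0.236     ]
q [-1.41541832e+00  3.13304885e-01  1.49822144e+00  5.37102301e-06
  1.33102299e+00 -2.23446411e-01] [ 0.19409793 -0.48760311  0.23089052]
318
1 5.680257519650207e-19 [-0.      0.0681  0.2013  0.4389  0.039   0.3975  0.2553  0.0482]
-1 3.634241241270224 [ 0.2544 -1.1763  0.0054  0.3372  0.0295  0.2228 -0.0498  1.3335]
```

```bash
cat > geo.py <<'E'
from h import *
kin=np.load('kin.npy')
def fkpts(q):
    x=kin;a1,o,d1,L2,e,L3,d6,s1=x[:8]
    z=lambda a:R.from_euler('z',a); y=lambda a:R.from_euler('y',a)
    R1=z(q[0]);p0=R1.apply([a1,o,d1]);R2=R1*y(q[1]);p1=p0+R2.apply([0,0,L2]);p1b=p1+R2.apply([0,s1,0])
    R3=R2*y(q[2]);p1c=p1b+R3.apply([e,0,0]);p2=p1c+R3.apply([0,0,L3]);R5=R3*z(q[3])*y(q[4]);p3=p2+R5.apply([0,0,d6])
    return p0,p1,p1b,p1c,p2,p3
def segdist(a,b,c,h):
    t=np.linspace(0,1,60)[:,None];P=a+(b-a)*t
    s=np.linspace(0,h,60);C=np.c_[np.full(60,c[0]),np.full(60,c[1]),s]
    return np.min(np.linalg.norm(P[:,None]-C[None],axis=2))
PUR=(.348,.096)
def clear(q,c=PUR,h=.236):
    p=fkpts(q); return segdist(p[3],p[4],c,h)-.027, segdist(p[4],p[5],c,h)-.027   # forearm, hand axis
def rot(yaw,th,roll=0):
    # tool z heading yaw, th below horizontal; tool x horizontal (left)
    zt=np.array([np.cos(yaw)*np.cos(th),np.sin(yaw)*np.cos(th),-np.sin(th)])
    xt=np.array([-np.sin(yaw),np.cos(yaw),0]); yt=np.cross(zt,xt)
    return R.from_matrix(np.c_[xt,yt,zt])*R.from_euler('z',roll)
YAW=.042;ex=np.array([np.cos(YAW),np.sin(YAW)]);ey=np.array([-ex[1],ex[0]])
F0=np.array([.447,.0495])
def T2W(a,b,z): return np.r_[F0+a*ex+b*ey,z]
E
python3 - <<'E'
from geo import *
for nm,a,b,yaws in [('p1 start',.06,-.06,[.5,.8,1.]),('p1 end',.145,.03,[.5,.8,1.]),('p2 start',.13,.052,[-.3,0,.3,.6]),('p2 end',.21,.052,[-.3,0,.3,.6]),('tray start',-.02,0,[-.3,0,.3]),('tray start',-.02,-.08,[-.3,0,.3]),('tray end',.12,-.08,[-.3,0])]:
  for yw in yaws:
    for th in (45,60,75):
      for roll in (0,np.pi):
        q=arm.solve_ik(T2W(a,b,.028).tolist(),rot(yw+YAW,np.radians(th),roll).as_quat().tolist())
        if q is None: continue
        print(nm,yw,th,round(roll),np.round(q,2),np.round(clear(q),3),'wristz',fkpts(q)[4].round(2))
E
```

```text
p1 start 0.5 45 0 [-0.6   0.51  2.19  1.51  0.7   2.22] [0.157 0.145] wristz [ 0.35 -0.1   0.21]
p1 start 0.5 45 3 [-0.6   0.51  2.19  1.51  0.7  -0.92] [0.157 0.145] wristz [ 0.35 -0.1   0.21]
p1 start 0.5 60 0 [-0.47  0.45  2.07  0.98  0.54  2.86] [0.14  0.145] wristz [ 0.4  -0.07  0.25]
p1 start 0.5 60 3 [-0.47  0.45  2.07  0.98  0.54 -0.28] [0.14  0.145] wristz [ 0.4  -0.07  0.25]
p1 start 0.5 75 0 [-0.35  0.47  1.93  0.36  0.61 -2.75] [0.136 0.148] wristz [ 0.45 -0.04  0.27]
p1 start 0.5 75 3 [-0.35  0.47  1.93  0.36  0.61  0.4 ] [0.136 0.148] wristz [ 0.45 -0.04  0.27]
p1 start 0.8 45 0 [-0.64  0.56  2.06  1.17  0.87  2.28] [0.19  0.163] wristz [ 0.39 -0.14  0.21]
p1 start 0.8 45 3 [-0.64  0.56  2.06  1.17  0.87 -0.86] [0.19  0.163] wristz [ 0.39 -0.14  0.21]
p1 start 0.8 60 0 [-0.51  0.5   1.99  0.83  0.72  2.7 ] [0.167 0.163] wristz [ 0.42 -0.1   0.25]
p1 start 0.8 60 3 [-0.51  0.5   1.99  0.83  0.72 -0.44] [0.167 0.163] wristz [ 0.42 -0.1   0.25]
p1 start 0.8 75 3 [-0.37  0.49  1.88  0.38  0.71  0.07] [0.15  0.163] wristz [ 0.47 -0.06  0.27]
p1 start 1.0 45 0 [-0.63  0.6   1
[... 9884 characters left out ...]
.167] wristz [ 0.51 -0.01  0.27]
tray end -0.3 75 3 [-0.25  0.55  1.77 -0.    0.55  1.58] [0.136 0.167] wristz [ 0.51 -0.01  0.27]
tray end 0 45 0 [-0.39  0.54  2.12  2.26  0.39  2.1 ] [0.095 0.109] wristz [ 0.39 -0.03  0.21]
tray end 0 45 3 [-0.39  0.54  2.12  2.26  0.39 -1.04] [0.095 0.109] wristz [ 0.39 -0.03  0.21]
tray end 0 60 0 [-0.33  0.51  1.97  0.82  0.25 -2.7 ] [0.115 0.132] wristz [ 0.44 -0.03  0.25]
tray end 0 60 3 [-0.33  0.51  1.97  0.82  0.25  0.44] [0.115 0.132] wristz [ 0.44 -0.03  0.25]
tray end 0 75 0 [-0.29  0.55  1.78  0.16  0.57 -2.02] [0.145 0.176] wristz [ 0.5  -0.03  0.27]
tray end 0 75 3 [-0.29  0.55  1.78  0.16  0.57  1.12] [0.145 0.176] wristz [ 0.5  -0.03  0.27]
```

```bash
python3 - <<'E'
from geo import *
jaws.grasp(20)
print(arm.current_t(),arm.current_width())
yw=.82+YAW;th=np.radians(60)
qt=rot(yw,th,np.pi).as_quat().tolist()
c=np.array([.0899,-.028]);dr=np.array([np.cos(.82),np.sin(.82)])
s=c-dr*.062
p=T2W(*s,.18); print(p)
arm.move_linear([.194,-.488,.32],speed=.3)
arm.move_to(p.tolist(),qt)
print(arm.current_t(),clear(arm.current_q()),arm.current_contact_force())
for n in('top','side'):grab(n,n+'1.png')
E
```

```text
0.9167 -0.0005333847257043389
[ 0.4976393  -0.02176766  0.18      ]
3.3917 (np.float64(0.24447214105640938), np.float64(0.16388991880902143)) [ 0.70746472 -0.01623685 -0.13300685]
```

View pics/side1.png

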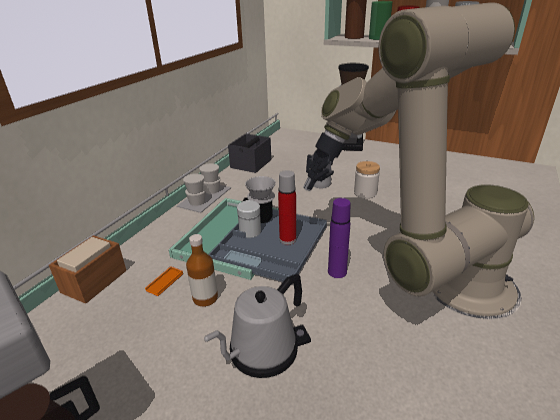

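View pics/top1.png

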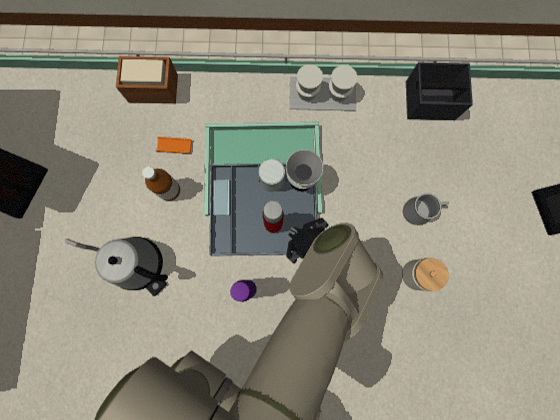

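The hand is tilted behind and to the right of the flask, clear of the purple bottle at (243,290). I'll go down and start the diagonal push.

```bash
python3 - <<'E'
from geo import *
c=np.array([.0899,-.028]);dr=np.array([np.cos(.82),np.sin(.82)])
s=c-dr*.062
arm.move_linear(T2W(*s,.026).tolist(),speed=.1)
print(arm.current_t(),arm.current_eef_pos(),arm.current_contact_force())
for n in('top','side'):grab(n,n+'2.png')
for k in (.045,.038,.03,.015):
    arm.move_linear(T2W(*(c-dr*k),.026).tolist(),speed=.03)
    print(k,arm.current_t(),arm.current_eef_pos().round(4) if hasattr(arm.current_eef_pos(),'round') else arm.current_eef_pos(),np.round(arm.current_contact_force(),2))
for n in('top','side'):grab(n,n+'3.png')
for f in ('side2','side3'):
    im=cv2.imread(f'pics/{f}.png')[140:290,200:370]; cv2.imwrite(f'pics/{f}c.png',cv2.resize(im,None,fx=3.5,fy=3.5))
E
```

```text
5.1833 [ 0.49783254 -0.02186516  0.02637221] [-0.08010227 -0.5921601  -0.10090113]
0.045 6.0 [ 0.5087 -0.0088  0.0259] [-0.72  0.02  0.41]
0.038 6.3833 [ 0.5133 -0.0034  0.026 ] [-0.65 -0.47 -0.06]
0.03 6.8 [0.5185 0.0027 0.026 ] [-1.16  0.11 -0.52]
0.015 7.45 [0.5283 0.0141 0.0261] [-0.84 -0.41 -0.08]
```

View pics/side2c.png

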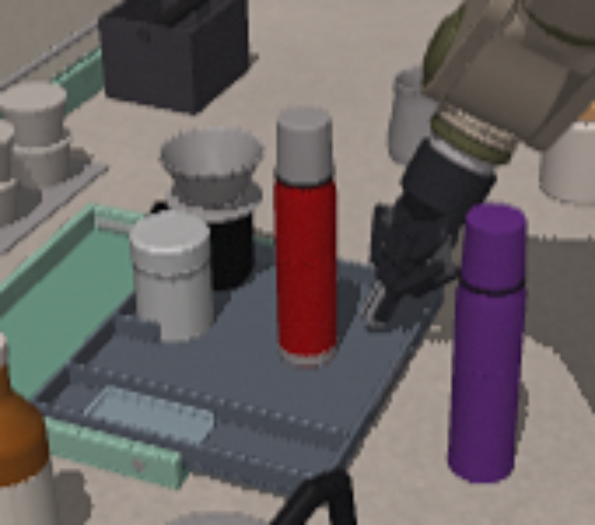

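View pics/side3c.png

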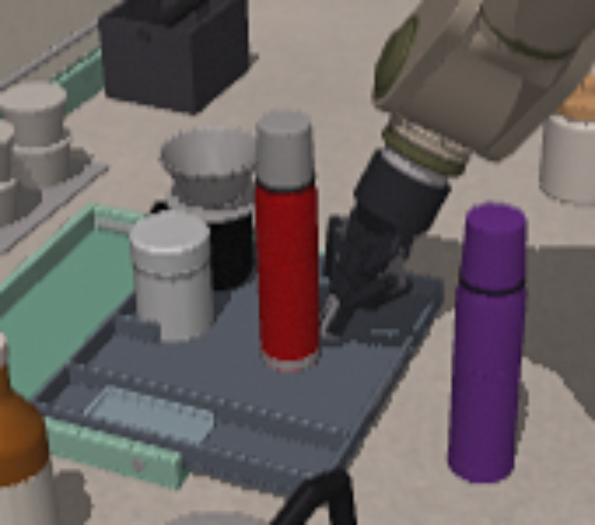

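View pics/top3.png

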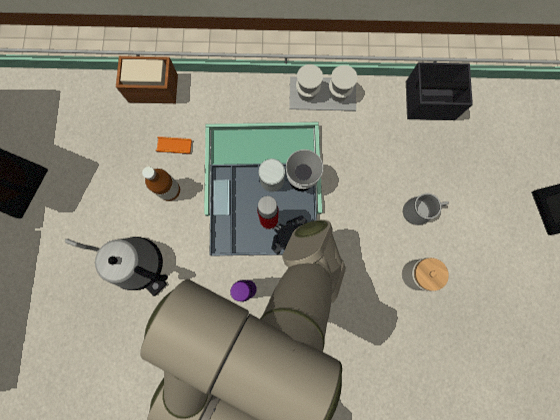

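The flask is sliding upright. It's now at about (268,213) in the top view, with the fingertips low on its body. I'll measure it and continue.

```bash
cat >> geo.py <<'E'
from scipy.optimize import least_squares
def W2T(p): r=np.asarray(p)[:2]-F0; return np.array([r@ex,r@ey])
def flask():
    out=[]
    for n,(v0,v1,u0,u1) in (('side',(150,260,220,310)),('top',(130,260,225,300))):
        d=load(n); V,U=np.mgrid[v0:v1,u0:u1];V=V.ravel();U=U.ravel();P=pts(d,U,V);C=d['frame'][V,U].astype(int)
        m=(C[:,0]>C[:,1]*2.5)&(C[:,0]>50)&(P[:,2]>.025)&(P[:,2]<.22)&(C[:,0]>C[:,2]*2)
        a=P[m]
        if n=='side':
            r=least_squares(lambda c:np.hypot(a[:,0]-c[0]-c[2]*(a[:,2]-.1),a[:,1]-c[1]-c[3]*(a[:,2]-.1))-.027,[a[:,0].mean(),a[:,1].mean()-.02,0,0],loss='soft_l1',f_scale=.002)
            print('side flask W',r.x[:2].round(4),'T',W2T(r.x).round(4),'tilt',r.x[2:].round(3),m.sum())
            out=r.x[:2]
    d=load('top');V,U=np.mgrid[130:260,225:300];V=V.ravel();U=U.ravel();P=pts(d,U,V)
    m=(P[:,2]>.238)&(P[:,2]<.256)&(np.hypot(P[:,0]-out[0],P[:,1]-out[1])<.04)
    if m.sum()>50:
        a=P[m];c=(a[:,:2].min(0)+a[:,:2].max(0))/2;print('top flask W',a[:,:2].mean(0).round(4),'T',W2T(a.mean(0)).round(4),m.sum())
    return out
E
python3 - <<'E'
from geo import *
flask(); print('tcp T',W2T(arm.current_eef_pos()).round(4))
E
```

```text
side flask W [0.5509 0.0387] T [ 0.1034 -0.0152] tilt [ 0.005 -0.004] 806
top flask W [0.5471 0.0388] T [ 0.0995 -0.0149] 290
tcp T [ 0.0797 -0.0388]
```

```bash
python3 - <<'E'
from geo import *
s=np.array([.0797,-.0388]);e=np.array([.143,.028])
for k in (.5,.85,1):
    arm.move_linear(T2W(*(s+(e-s)*k),.026).tolist(),speed=.04)
    print(arm.current_t(),np.round(arm.current_contact_force(),2))
    for n in('top','side'):grab(n,n+'4.png')
    flask()
print('tcp T',W2T(arm.current_eef_pos()).round(4))
im=cv2.imread('pics/side4.png')[140:290,200:370]; cv2.imwrite('pics/side4c.png',cv2.resize(im,None,fx=3.5,fy=3.5))
E
```

```text
8.85 [-1.48 -1.32  0.41]
side flask W [0.581  0.0733] T [0.1349 0.0182] tilt [ 0.003 -0.006] 821
top flask W [0.5767 0.0732] T [0.1306 0.0182] 279
9.9083 [ 0.2  -0.01 -0.29]
side flask W [0.6024 0.0979] T [0.1572 0.0418] tilt [-0.001 -0.006] 836
top flask W [0.598  0.0976] T [0.1529 0.0417] 280
10.5 [0.18 0.72 0.16]
side flask W [0.6112 0.1084] T [0.1665 0.052 ] tilt [ 0.002 -0.004] 846
top flask W [0.607 0.108] T [0.1624 0.0517] 281
tcp T [0.143  0.0281]
```

View pics/side4c.png

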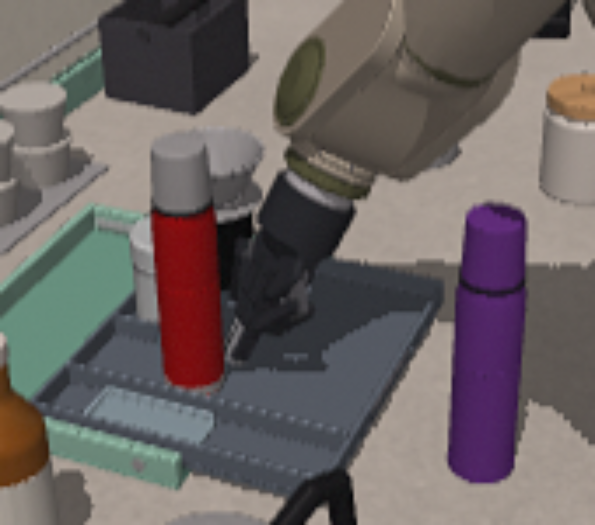

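View pics/top4.png

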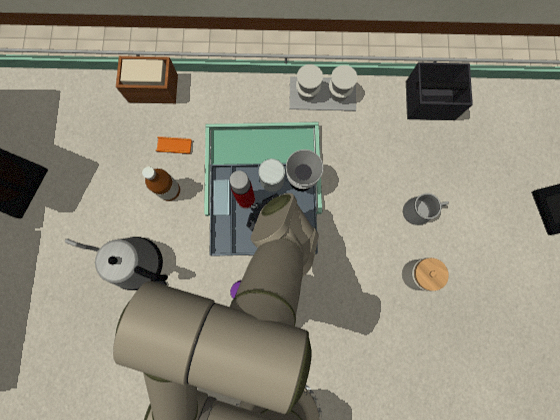

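```bash
python3 - <<'E'
from geo import *
for yw in (0,.15,.3,.45):
  for th in (60,65):
    for a,z in((.105,.12),(.105,.026),(.13,.026),(.208,.026)):
      q=arm.solve_ik(T2W(a,.05,z).tolist(),rot(yw+YAW,np.radians(th),np.pi).as_quat().tolist())
      print(yw,th,a,z,None if q is None else (np.round(q,2),np.round(clear(q),3)))
E
```

```text
0 60 0.105 0.12 (array([-0.04,  0.3 ,  1.94,  0.12,  0.38,  1.39]), array([0.102, 0.09 ]))
0 60 0.105 0.026 (array([-0.04,  0.5 ,  2.  ,  0.32,  0.13,  1.18]), array([0.039, 0.048]))
0 60 0.13 0.026 (array([-0.04,  0.53,  1.93,  0.24,  0.17,  1.26]), array([0.057, 0.073]))
0 60 0.208 0.026 (array([-0.03,  0.65,  1.7 ,  0.12,  0.28,  1.39]), array([0.105, 0.151]))
0 65 0.105 0.12 (array([-0.04,  0.32,  1.88,  0.07,  0.51,  1.44]), array([0.122, 0.107]))
0 65 0.105 0.026 (array([-0.04,  0.5 ,  1.94,  0.13,  0.27,  1.37]), array([0.059, 0.069]))
0 65 0.13 0.026 (array([-0.03,  0.54,  1.87,  0.11,  0.3 ,  1.4 ]), array([0.076, 0.094]))
0 65 0.208 0.026 (array([-0.02,  0.66,  1.63,  0.07,  0.42,  1.45]), array([0.119, 0.171]))
0.15 60 0.105 0.12 (array([-0.09,  0.3 ,  1.95,  0.35,  0.41,  1.  ]), array([0.104, 0.092]))
0.15 60 0.105 0.026 (array([-0.09,  0.49,  2.  ,  0.79,  0.2 ,  0.55]), array([0.042, 0.052]))
0.15 60 0.13 0.026 (array([-0.08,  0.53,  1.93,  0.66,  0.22,  0.68]), array([0.06 , 0.076]))
0.15 60 0.208 0.026 (array([-0.06,  0.64,  1.7 ,  0.42,  0.31,  0.95]), array([0.106,
[... 1191 characters left out ...]
 0.56,  0.44]), array([0.12 , 0.106]))
0.45 60 0.105 0.026 (array([-0.17,  0.5 ,  1.98,  0.96,  0.38,  0.06]), array([0.064, 0.077]))
0.45 60 0.13 0.026 (array([-0.16,  0.54,  1.91,  0.89,  0.4 ,  0.14]), array([0.078, 0.099]))
0.45 60 0.208 0.026 (array([-0.13,  0.66,  1.67,  0.69,  0.47,  0.38]), array([0.118, 0.171]))
0.45 65 0.105 0.12 (array([-0.14,  0.33,  1.86,  0.44,  0.63,  0.62]), array([0.134, 0.118]))
0.45 65 0.105 0.026 (array([-0.14,  0.51,  1.92,  0.65,  0.43,  0.38]), array([0.076, 0.09 ]))
0.45 65 0.13 0.026 (array([-0.13,  0.55,  1.85,  0.6 ,  0.45,  0.44]), array([0.09 , 0.113]))
0.45 65 0.208 0.026 (array([-0.11,  0.67,  1.61,  0.48,  0.55,  0.6 ]), array([0.128, 0.187]))
```

```bash
python3 - <<'E'
from geo import *
dr=np.array([np.cos(.82),np.sin(.82)])
e=np.array([.143,.0281])
arm.move_linear(T2W(*(e-dr*.035),.03).tolist(),speed=.1)
arm.move_linear(T2W(*(e-dr*.05),.13).tolist(),speed=.15)
qt=rot(.15+YAW,np.radians(64),np.pi).as_quat().tolist()
arm.move_to(T2W(.10,.047,.13).tolist(),qt)
print(arm.current_t(),clear(arm.current_q()),arm.current_contact_force())
arm.move_linear(T2W(.114,.047,.026).tolist(),speed=.1)
print(arm.current_t(),clear(arm.current_q()),arm.current_contact_force())
for n in('top','side'):grab(n,n+'5.png')
flask()
im=cv2.imread('pics/side5.png')[130:290,200:420]; cv2.imwrite('pics/side5c.png',cv2.resize(im,None,fx=3,fy=3))
E
```

```text
13.0 (np.float64(0.12480280601398239), np.float64(0.10520435523114921)) [-0.54574592 -0.33827817 -1.02521051]
14.2 (np.float64(0.06415200088509342), np.float64(0.07729701031539762)) [ 0.90360165 -0.22026809 -0.88774994]
side flask W [0.6115 0.1083] T [0.1669 0.0518] tilt [-0.001 -0.005] 846
top flask W [0.6071 0.1079] T [0.1624 0.0517] 284
```

View pics/side5c.png

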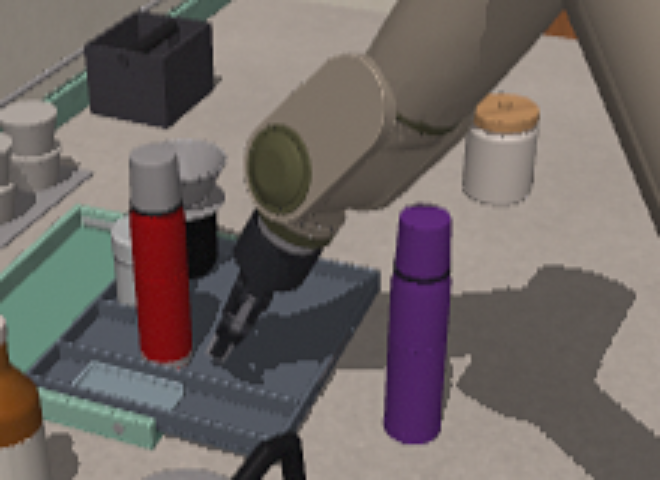

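View pics/top5.png

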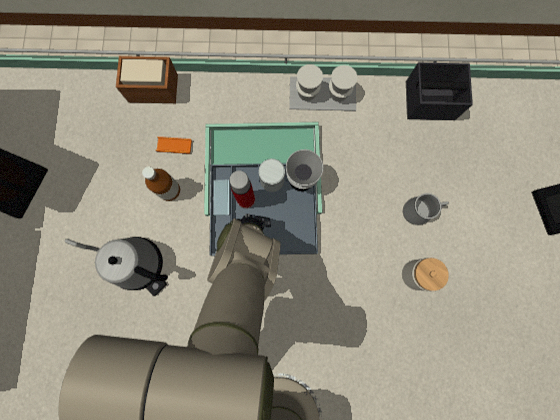

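```bash
python3 - <<'E'
from geo import *
for a in (.15,.18):
    arm.move_linear(T2W(a,.047,.026).tolist(),speed=.045)
    for n in('top','side'):grab(n,n+'6.png')
    print(a,arm.current_t(),np.round(arm.current_contact_force(),2),'T',W2T(arm.current_eef_pos()).round(4)); flask()
E
```

```text
0.15 15.35 [-0.92  0.2   0.29] T [0.15  0.047]
side flask W [0.6282 0.1104] T [0.1836 0.0533] tilt [ 0.001 -0.005] 836
top flask W [0.6237 0.1099] T [0.179 0.053] 278
0.18 16.2667 [ 0.15 -0.02 -0.09] T [0.1801 0.0469]
side flask W [0.6579 0.1138] T [0.2134 0.0554] tilt [ 0.    -0.005] 823
top flask W [0.6528 0.1137] T [0.2083 0.0555] 277
```

```bash
python3 - <<'E'
from geo import *
for a in (.195,.200,.203,.206,.208,.210,.212):
    arm.move_linear(T2W(a,.047,.026).tolist(),speed=.03)
    f=np.array(arm.current_contact_force());print(a,arm.current_t(),f.round(2))
    if f[0]<-3.5: break
for n in('top','side'):grab(n,n+'7.png')
flask()
im=cv2.imread('pics/side7.png')[130:290,180:400]; cv2.imwrite('pics/side7c.png',cv2.resize(im,None,fx=3,fy=3))
im=cv2.imread('pics/top7.png')[115:265,195:335]; cv2.imwrite('pics/top7c.png',cv2.resize(im,None,fx=4,fy=4,interpolation=cv2.INTER_CUBIC))
E
```

```text
0.195 16.9167 [-0.92 -0.08  0.97]
0.2 17.2333 [-1.69 -1.03 -0.06]
0.203 17.4833 [-2.17 -0.44 -0.02]
0.206 17.7333 [-1.81 -0.5   0.91]
0.208 17.9833 [-3.74  0.27  1.42]
side flask W [0.6846 0.1176] T [0.2402 0.0581] tilt [ 0.001 -0.002] 820
top flask W [0.6797 0.1173] T [0.2354 0.058 ] 277
```

View pics/side7c.png

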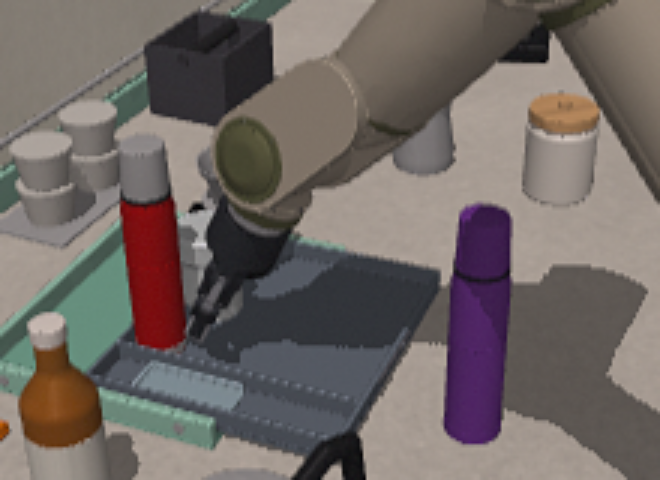

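View pics/top7c.png

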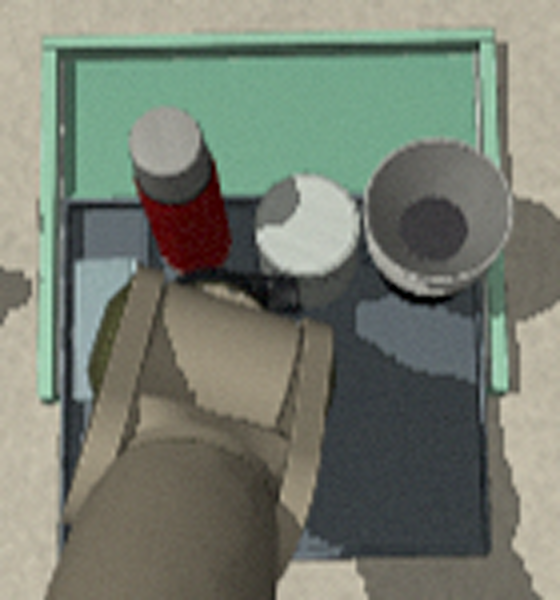

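```bash
python3 - <<'E'
from geo import *
arm.move_linear(T2W(.2095,.047,.026).tolist(),speed=.02)
arm.wait(.2);print(arm.current_t(),np.round(arm.current_contact_force(),2))
arm.move_linear(T2W(.16,.046,.028).tolist(),speed=.1)
arm.move_linear(T2W(.12,.02,.2).tolist(),speed=.2)
print(arm.current_t(),clear(arm.current_q()))
qt=rot(.2+YAW,np.radians(75),np.pi).as_quat().tolist()
ps=T2W(-.04,-.055,.15)
# check joint path
q0=np.array(arm.current_q());q1=np.array(arm.solve_ik(ps.tolist(),qt))
for t in np.linspace(0,1,6): q=q0+(q1-q0)*t; print(np.round(clear(q),3),fkpts(q)[5].round(3))
q2=arm.solve_ik(T2W(-.03,-.055,.015).tolist(),qt);print(np.round(clear(q2),3))
for n in('top','side'):grab(n,n+'8.png')
flask()
E
```

```text
18.5333 [-4.29 -1.02  0.15]
20.2167 (np.float64(0.1968304226173698), np.float64(0.15641622379558814))
[0.197 0.156] [0.566 0.075 0.199]
[0.189 0.137] [0.536 0.051 0.189]
[0.182 0.119] [0.506 0.031 0.18 ]
[0.178 0.104] [0.474 0.015 0.17 ]
[0.174 0.094] [0.442 0.002 0.16 ]
[0.173 0.088] [ 0.409 -0.007  0.15 ]
[0.094 0.09 ]
side flask W [0.6861 0.1179] T [0.2417 0.0583] tilt [ 0.001 -0.006] 830
top flask W [0.681  0.1174] T [0.2366 0.0581] 273
```

The flask is upright in bay2 at tray frame (0.239, 0.058), about 6 mm to the left of the bay point. Next I'll go to the tray front and push.

```bash
python3 - <<'E'
from geo import *
qt=rot(.2+YAW,np.radians(75),np.pi).as_quat().tolist()
arm.move_to(T2W(-.04,-.055,.15).tolist(),qt)
arm.move_linear(T2W(-.032,-.055,.016).tolist(),speed=.12)
print(arm.current_t(),np.round(arm.current_contact_force(),2))
for n in('top','side'):grab(n,n+'9.png')
for a in (-.02,-.012,-.004,.005):
    arm.move_linear(T2W(a,-.055,.016).tolist(),speed=.04)
    print(a,arm.current_t(),np.round(arm.current_contact_force(),2))
for n in('top','side'):grab(n,n+'10.png')
flask()
im=cv2.imread('pics/side10.png')[130:290,180:400]; cv2.imwrite('pics/side10c.png',cv2.resize(im,None,fx=3,fy=3))
E
```

```text
22.3333 [ 0.88 -0.24 -1.41]
-0.02 22.8833 [-0.34  0.47 -0.41]
-0.012 23.2333 [-0.83  0.24 -0.05]
-0.004 23.5833 [-2.06 -0.26 -0.13]
0.005 23.9583 [-1.35  0.81 -0.43]
side flask W [0.6979 0.1186] T [0.2535 0.0585] tilt [ 0.008 -0.003] 758
top flask W [0.6928 0.1178] T [0.2485 0.058 ] 279
```

View pics/side10c.png

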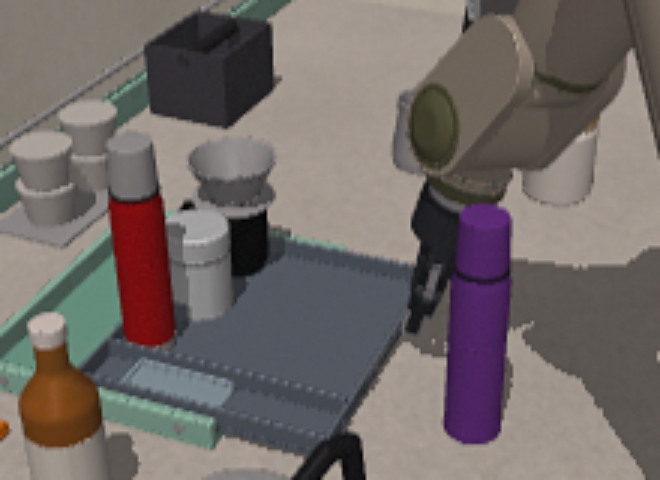

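View pics/top9.png

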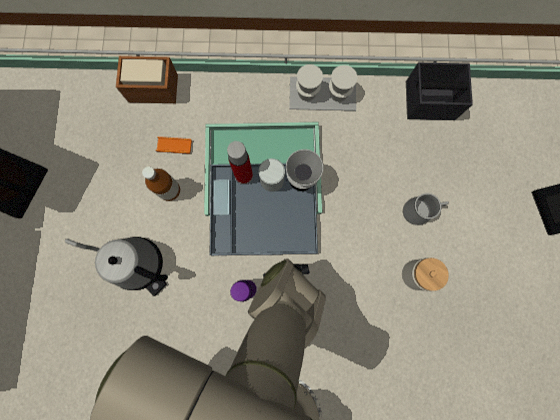

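The fingertips are on the tray's front wall and everything rides along upright. The tray has moved about 12 mm. I'll continue to the stop.

```bash
python3 - <<'E'
from geo import *
for a in (.06,.095,.103,.106,.109,.111,.113,.115,.117,.119,.121):
    arm.move_linear(T2W(a,-.055,.016).tolist(),speed=.045 if a<.1 else .02)
    f=np.array(arm.current_contact_force())
    print(a,arm.current_t(),f.round(2),'T',W2T(arm.current_eef_pos()).round(4))
    if f[0]<-18: break
for n in('top','side'):grab(n,n+'11.png')
flask()
im=cv2.imread('pics/side11.png')[130:290,180:400]; cv2.imwrite('pics/side11c.png',cv2.resize(im,None,fx=3,fy=3))
im=cv2.imread('pics/top11.png')[105:265,195:335]; cv2.imwrite('pics/top11c.png',cv2.resize(im,None,fx=3.7,fy=3.7,interpolation=cv2.INTER_CUBIC))
E
```

```text
0.06 25.4333 [-6.18 -0.17  1.35] T [ 0.0593 -0.0547]
0.095 26.3583 [-4.8   0.55 -0.11] T [ 0.0945 -0.0547]
0.103 26.9083 [-5.07  0.79 -0.02] T [ 0.1025 -0.0548]
0.106 27.2083 [-4.44  1.29  1.15] T [ 0.1056 -0.0548]
0.109 27.5083 [-5.04  0.8  -0.07] T [ 0.1086 -0.0548]
0.111 27.7583 [-4.43  1.4   0.7 ] T [ 0.1105 -0.0548]
0.113 28.0083 [-4.74  1.79  0.52] T [ 0.1125 -0.0547]
0.115 28.2583 [-13.68  -0.93   6.85] T [ 0.1134 -0.0546]
0.117 28.5083 [-26.06  -4.55  16.21] T [ 0.1137 -0.0545]geo.py:33: RuntimeWarning: Mean of empty slice.
  r=least_squares(lambda c:np.hypot(a[:,0]-c[0]-c[2]*(a[:,2]-.1),a[:,1]-c[1]-c[3]*(a[:,2]-.1))-.027,[a[:,0].mean(),a[:,1].mean()-.02,0,0],loss='soft_l1',f_scale=.002)
  ret = ret.dtype.type(ret / rcount)
Traceback (most recent call last):
  File "geo.py", line 33, in flask
    r=least_squares(lambda c:np.hypot(a[:,0]-c[0]-c[2]*(a[:,2]-.1),a[:,1]-c[1]-c[3]*(a[:,2]-.1))-.027,[a[:,0].mean(),a[:,1].mean()-.02,0,0],loss='soft_l1',f_scale=.002)
ValueError: Initial guess is outside of provided bounds
```

The force rise at 0.1135 means the tray has hit its stop. I'll back off and check.

```bash
python3 - <<'E'
from geo import *
arm.move_linear(T2W(.08,-.055,.02).tolist(),speed=.1)
arm.move_linear(T2W(.03,-.09,.18).tolist(),speed=.2)
print(arm.current_t())
for n in('top','side'):grab(n,n+'12.png')
d=load('top');V,U=np.mgrid[100:200,200:335];V=V.ravel();U=U.ravel();P=pts(d,U,V)
m=(P[:,2]>.238)&(P[:,2]<.256);print('flask top',P[m].mean(0).round(4),'T',W2T(P[m].mean(0)).round(4),m.sum())
m=(P[:,2]>.108)&(P[:,2]<.118)&(P[:,1]>-.01);print('tin lid',P[m].mean(0).round(4),'T',W2T(P[m].mean(0)).round(4),m.sum())
im=cv2.imread('pics/side12.png')[130:290,150:370]; cv2.imwrite('pics/side12c.png',cv2.resize(im,None,fx=3,fy=3))
im=cv2.imread('pics/top12.png')[105:265,195:335]; cv2.imwrite('pics/top12c.png',cv2.resize(im,None,fx=3.7,fy=3.7,interpolation=cv2.INTER_CUBIC))
E
```

```text
30.1417
flask top [0.7962 0.1224 0.2472] T [0.352  0.0582] 220
tin lid [0.7884 0.042  0.1128] T [ 0.3408 -0.0219] 525
```

View pics/side12c.png

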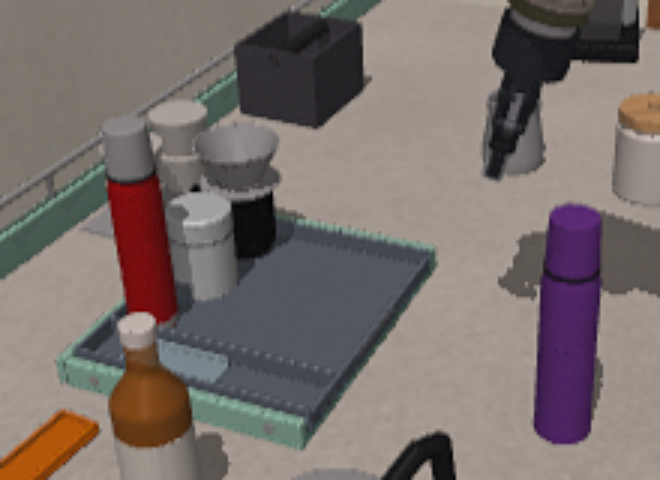

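View pics/top12c.png

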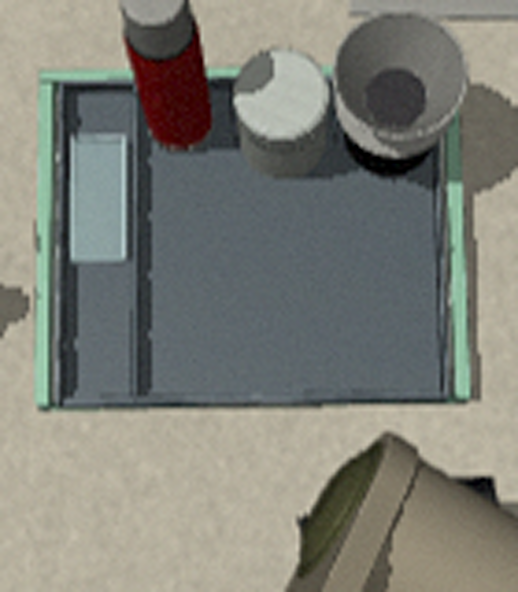

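```bash
python3 - <<'E'
from geo import *
d=load('top');V,U=np.mgrid[70:200,200:300];V=V.ravel();U=U.ravel();P=pts(d,U,V)
m=(P[:,2]>.238)&(P[:,2]<.256)&(abs(P[:,1]-.122)<.04);print('flask top T',W2T(P[m].mean(0)).round(4),m.sum())
for x,y in ((41,406),(465,398),(45,402),(250,402)):
    u,v=195+(x+.5)/3.7-.5,105+(y+.5)/3.7-.5
    print(W2T(ray_z(d,u,v,.03)).round(4))
job_done()
print(arm.current_t())
E
```

```text
flask top T [0.3557 0.0582] 267
[0.1191 0.168 ]
[ 0.1197 -0.167 ]
[0.1222 0.1649]
[0.1194 0.0029]
the job is handed in; nothing more can be done
the job is handed in; nothing more can be done
```

I pushed the flask into the left-hand bay at the back of the tray, pushed the tray home, and handed the job in at about 30 s of the 59 s allowed. `job_done()` gives no verdict, so what follows rests on my own checks.

**Flask:** I used closed, tilted fingertips about 18 mm above the tray floor. The first push went diagonally to in front of the bay. The second went straight back until the contact force rose at the back wall.
- It stayed upright, with a measured tilt under 0.01 rad up to the start of the tray push; after that I judged it by eye only.
- It stood about 6 mm left of the bay's middle.
- By the top camera it slid home with the tray, within about 1 mm.

**Tray:** I pushed it by its front wall at about 2 to 4.5 cm/s until the force rose sharply (26 N) at the stop. The last picture shows its front level with the rail ends, and I measured about 0.119 to 0.12 m of travel.

**Other things:**
- **On the tray:** The tin, mug, cone and spoon rest moved with the tray and look upright and in place. I measured only the tin; the other three I judged by eye.
- **On the shelf:** The kettle, sugar jar, milk jug, syrup bottle and purple bottle looked undisturbed in the pictures. I did not measure them again at the end.

**Disagreement:** The side and top cameras differ by about 4 to 5 mm on the flask's position along the tray, and I used their mean. My final side-camera fit of the flask failed because the flask was out of the search window, so the final flask check rests on the top camera.

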